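# Set the sample mill's bayonet lid to its half-closed vent position and hold it

## Task

Close the sample mill only as far as its vent position: take the loose lid by its grip bar, drop it into the mill's collar so that its two lugs go through the two slots, press it down against the spring plate until its flange sits on the collar, and twist it clockwise (seen from above) halfway, until the bar lies in line with the two long ribs, well short of the lock click. Finish while still holding the lid there by its bar, pressed fully down and not let go. Leave the bottle, the tube rack and the scanner alone, and never turn the lid as far as the lock click.

Things in the scene. Friction and masses are not known exactly. Their poses are not given: they have to be found in the camera images.
- lid: Loose grey bayonet lid, 0.17-0.29 kg, upright on the bench. Origin: centre of underside, z up. Round aluminium plug 60 mm across, 22 mm high; round flange 88 mm across at 22-32 mm height; on top a straight black grip bar along the lid's x axis, 66 mm long, 14 mm wide, at 32-62 mm height. A half turn about z leaves the lid the same. Lugs: see lid_lug.
- lid_lug (a point): Middle of the lid's lug at its +x side, 36 mm from the lid's axis, 6.5 mm above its underside; a second lug is opposite, at -x. Both are right under the bar's ends, 12 mm wide, reach 38 mm from the axis, at 2-11 mm height. Either lug may go in either slot.
- mill: Fixed bench sample mill: white housing 180 mm (x) by 160 mm (y), flat deck 70 mm above the bench, yawed up to 35 degrees. Origin: centre of its underside, z up; the collar's axis passes through it. Two long straight ribs on the deck, left and right of the collar along the mill's x axis, show the halfway position of the bar.
- collar_top (a point): Centre of the collar's mouth, 98 mm above the bench. Collar: aluminium, 93 mm across outside; its inward ledge (92-98 mm height) leaves a 63 mm opening with two 18 mm wide slots; below it the lugs can turn. Lid fully down: flange on the collar, lid origin 22 mm below this point. Only there-about (less than 5 mm higher) can it turn, and only clockwise seen from above.
- slot (a point): Middle of one slot in the ledge, 36 mm from the collar's axis, 45 degrees counterclockwise (from above) of the mill's x axis, at the height of the collar's top; the other slot is opposite. A round stud on the deck marks each. The lid drops in with its bar along the line of the slots; 45 degrees clockwise from there is halfway, bar along the ribs.
- plate_top (a point): Top centre of the steel spring plate inside the collar, 86 mm above the bench when free. It meets the plug 10 mm before the lid is fully down (4 N) and pushes up with 8 N when it is; a turned lid that is let go rises 5 mm until its lugs meet the ledge.
- lock_pin (a joint): Travel in m of the hidden sprung lock pin in the collar: 0 untouched; a lug turned too far pushes it out by 2-3 mm (the lock click). The lid first touches it about 65 degrees from the slots; the lock is at 90 degrees (square marks on the deck), the end stop just past it.
- bottle: Bystander: white plastic bottle, 52 mm across, 115 mm tall, standing to the left of the mill. Origin: centre of its underside.
- tube_rack: Bystander: grey tube rack with capped tubes, 70 by 130 mm, 63 mm tall. Origin: centre of its underside.
- scanner: Bystander: black hand scanner on a round-footed stand, 90 mm foot, 134 mm tall. Origin: centre of its underside.
Not all that is in view belongs to the job. What is shaped like the lid but purple is not meant.

How it is judged:
By the outcome, as a careful person would: the job done as asked, in the order asked, and still so for the second after the job is handed in, while the arm keeps its last pose, push and grip.
It also fails if it takes over 38 s, if anything falls off the work surface, if the arm or the gripper's body presses on something with over 40 N, if the wrist force passes 120 N, or if a joint passes its speed limit or range.

## Robot

A 7-joint arm with a two-finger parallel gripper is mounted at the origin on the work surface. World frame = base frame: x ahead of the robot, y to its left, z up, the work surface at z = 0. Lengths are in m, angles in rad, forces in N, time in s.
With the tool pointing down it reaches from about 0.35 to 0.9 m from the base axis. Payload 19.9 kg.
Tool frame: the origin (TCP) lies between the finger pads; the fingertips stand 19 mm ahead of it and the grasp point (between the pads) is the TCP; z points along the fingers, y is the direction in which the jaws open and shut (so a half turn about z gives the same grasp; the last joint's range is limited). The gripper opens to 94 mm and grips with 3 to 60 N. Pads are 16 mm wide; open, the fingers measure 119 mm over their backs; the gripper's body (75 mm by 177 mm) begins 78 mm behind the grasp point.
Start: joints at [1.304, 0.417, -0.01, 1.614, 0.005, 1.111, -0.053], TCP at [0.139, -0.609, 0.194] pointing down, gripper open.
Joint ranges: [-2.81, 2.81], [-0.39, 2.02], [-1.27, 1.25], [0.06, 2.57], [-1.19, 4.33], [0.19, 2], [-2.82, 2.82]. Speed limits (rad/s): [1.89, 1.89, 2.39, 2.39, 3.01, 3.01, 3.01].

## Interface

Orientations are given as a 3x3 rotation matrix whose columns are the frame's x, y, z axes.
In Python, from rig import robot gives the robot as it stands. Calls block until the motion is done:
- robot.move_ptp(position, orientation): joint-space move of the TCP to a pose.
- robot.move_linear(position, velocity=0.15, frame=None, threshold=None): straight line of the TCP; frame=None keeps the orientation; velocity is the mean speed in m/s. With threshold (N) it stops when the force on the tool has changed by that much, and returns True; else False.
- robot.goto_joints(angles): joint-space move.
- robot.gripper_to(opening): finger opening in m; the grip force is fixed at half the most; returns when the fingers have stopped.
- robot.pause(seconds).
- robot.ik(position, orientation): joint angles nearest the present ones, or None.
- robot.get_state(): the state.
- robot.grab_frame(name): name is "scene" or "top" or "wrist"; returns the picture (480x640x3 uint8, red, green, blue); there is no depth.
- robot.camera_info(name): a dict with "fx", "fy", "cx", "cy" (pixels), "dist" ([k1, k2, p1, p2, k3] as OpenCV has them; the pictures are not rectified), "rvec" (rotation vector, rad) and "tvec" (3), from world to camera coordinates, as OpenCV has them. Camera axes: x right, y down, z forward; pixel columns grow to the right and rows downward; lengths in m; the calibration is good to about 2 mm. A picture is of the moment at which its call begins: read the wrist's pose just before it. camera_info takes no time and is no camera call; for the wrist camera it gives the pose at the moment of the call.
A pose or a line that the arm cannot do raises robot.PlanningError and nothing moves.
- robot.sign_off(): hands the job in, once; it reports no verdict.
The state is a dict: "time": time; "qpos": joint angles; "joint_vel": joint speeds; "effort": joint torques, N m; "ee_pos": TCP position; "tool_rot": TCP orientation; "force": force on the tool from outside, world axes, zero at the start; "moment": the same for the moment, N m; "opening": finger opening in m.
Only numpy, scipy, OpenCV 4.12 (cv2) and the standard library are available. Lean on these libraries where they do the work, as an engineer would, in place of code of your own. Each camera call takes 0.05 s, during which the arm holds its last target. There are 200 camera calls.

## Working session

There is one attempt and no reset: what is moved stays moved. The work goes in short steps, each a Python script; the robot and the scene stay as the last script left them, time stands still between calls to the robot, and variables do not carry over. Pictures are saved under pics/ and viewed, about 8 in all and at most 12, crops included, and the job is handed in when it is done.

```bash
ls; mkdir -p pics; python3 - <<'E'
from rig import robot
import cv2,numpy as np
for n in ("top","scene"):
    im=robot.grab_frame(n); cv2.imwrite(f"pics/{n}0.png",im[:,:,::-1])
    c=robot.camera_info(n); print(n,c)
print(robot.get_state())
E
```

```text
pics
top {'fx': 465.2114930488905, 'fy': 465.2114930488905, 'cx': 320.75797536039835, 'cy': 240.55502602170236, 'dist': array([-0.05393192,  0.        ,  0.        ,  0.        ,  0.        ]), 'rvec': array([ 2.17801856, -2.04952775,  0.20847286]), 'tvec': array([-0.0352522 ,  0.62299465,  0.86200311])}
scene {'fx': 501.26733299788265, 'fy': 501.26733299788265, 'cx': 319.9242769727258, 'cy': 240.72878262119303, 'dist': array([-0.10729957,  0.        ,  0.        ,  0.        ,  0.        ]), 'rvec': array([ 1.13648189,  2.13958105, -1.12688593]), 'tvec': array([ 0.32648599, -0.18246844,  1.60174255])}
{'time': 0.1, 'qpos': array([ 1.30448236,  0.41793187, -0.01033277,  1.61408597,  0.00468553,
        1.11066824, -0.05299618]), 'joint_vel': array([ 0.00076641, -0.00156692, -0.00029425, -0.00144379, -0.00035305,
        0.00044   , -0.00156004]), 'effort': array([ 1.32336587e-03, -8.52590346e+01,  6.39841463e-01, -4.26698828e+01,
       -4.88792185e-02,  1.63265364e-02, -2.83109318e-05]), 'ee_pos': array([ 0.13926547, -0.60894659,  0.19338849]), 'tool_rot': array([[ 9.74828347e-01,  2.22956513e-01, -2.95459080e-04],
       [ 2.22956701e-01, -9.74827807e-01,  1.02763013e-03],
       [-5.89048966e-05, -1.06763756e-03, -9.99999428e-01]]), 'force': array([ 0.20882299, -0.4578037 ,  1.01071444]), 'moment': array([ 0.02607319, -0.02684178,  0.02673208]), 'opening': 0.09373676930663984}
```

View pics/top0.png

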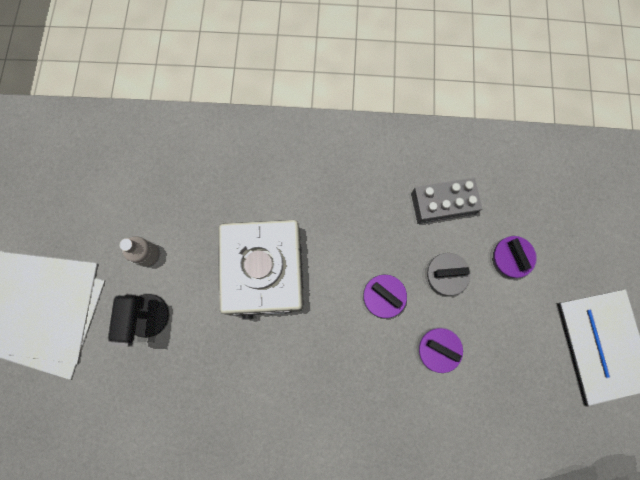

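View pics/scene0.png

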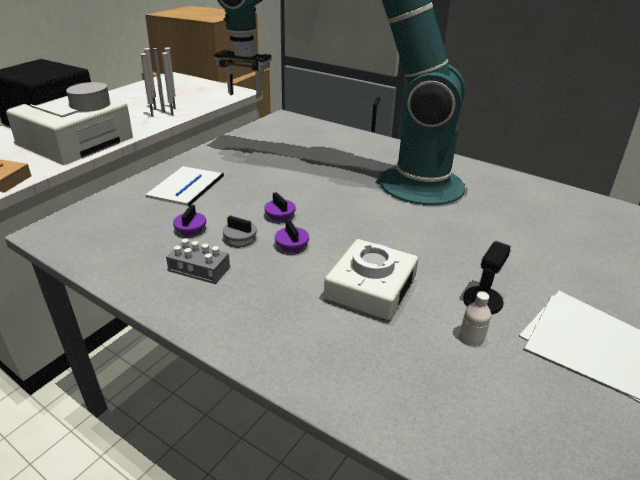

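The top view shows one grey lid at (449,274). The three purple lookalikes are at (385,296), (441,350) and (515,257), and I'm rejecting them on colour. The mill is at (260,266), and its ribs run roughly vertical in the image. Next I'll measure both and check them in a close crop.

```bash
cat > h.py <<'E'
import cv2,numpy as np
from rig import robot
def cam(n):
    c=robot.camera_info(n); K=np.array([[c['fx'],0,c['cx']],[0,c['fy'],c['cy']],[0,0,1.]])
    return K,np.array(c['dist']),cv2.Rodrigues(np.array(c['rvec']))[0],np.array(c['tvec'])
def ray(C,px,z):
    """pixels (n,2) -> world points on plane z"""
    K,d,R,t=C
    p=cv2.undistortPoints(np.array(px,float).reshape(-1,1,2),K,d).reshape(-1,2)
    v=np.c_[p,np.ones(len(p))]@R; o=-R.T@t
    return o+v*((z-o[2])/v[:,2])[:,None]
def proj(C,P):
    K,d,R,t=C
    return cv2.projectPoints(np.array(P,float).reshape(-1,1,3),cv2.Rodrigues(R)[0],t,K,d)[0].reshape(-1,2)
def blobs(mask,amin=30):
    cs,_=cv2.findContours(mask.astype(np.uint8),cv2.RETR_EXTERNAL,cv2.CHAIN_APPROX_NONE)
    return [c.reshape(-1,2) for c in cs if cv2.contourArea(c)>amin]
def rect(pts):
    """world xy points -> centre, (long,short), yaw of long side"""
    (c,(w,h),a)=cv2.minAreaRect((np.array(pts)[:,:2]*1000).astype(np.float32))
    if w<h: w,h,a=h,w,a+90
    return np.array(c)/1000,(w,h),(a+90)%180-90
def down(yaw):
    """tool pointing down, jaw axis y at world angle yaw+90 -> tool x along yaw"""
    c,s=np.cos(yaw),np.sin(yaw)
    return np.array([[c,s,0],[s,-c,0],[0,0,-1.]])
E
python3 - <<'E'
from h import *
C=cam("top"); im=cv2.imread("pics/top0.png"); g=im.max(2)
x0,y0=415,240
for b in blobs(g[y0:310,x0:485]<45): print("bar",b.mean(0)+[x0,y0],rect(ray(C,b+[x0,y0],.062)))
x0,y0=205,210
m=(g[y0:325,x0:315]>150)
for b in blobs(m,500): print("mill",rect(ray(C,b+[x0,y0],.07)))
print(ray(C,[(260,264)],.098), ray(C,[(449,276)],.032))
a=cv2.resize(im[205:325,200:320],None,fx=5,fy=5,interpolation=cv2.INTER_CUBIC)
b=cv2.resize(im[245:305,420:480],(200,200),interpolation=cv2.INTER_CUBIC)
o=np.zeros((600,800,3),np.uint8);o[:,:600]=a;o[:200,600:]=b
cv2.imwrite("pics/crop1.png",o)
E
```

```text
bar [450.94505495 273.65934066] (array([ 0.57474231, -0.25707129]), (67.46261596679688, 13.376764297485352), -80.94805335998535)
mill (array([0.56773975, 0.12194695]), (179.2781524658203, 158.2572784423828), 6.570522308349609)
[[0.56462905 0.11428475 0.098     ]] [[ 0.5726663  -0.26179659  0.032     ]]
```

View pics/crop1.png

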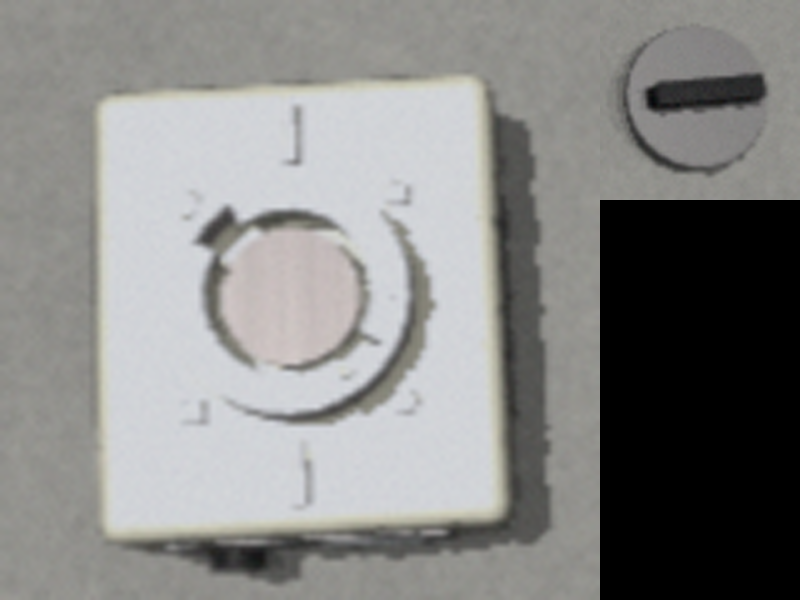

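The crop confirms the grey lid, with its bar at about 99°. The mill's ribs point up and down, and the slot is at the upper left by the round stud. I'll look at the mill with the wrist camera first while the gripper is empty, then at the lid.

```bash
python3 - <<'E'
from h import *
r=np.radians
np.set_printoptions(precision=3,suppress=True)
M=[.567,.121]; L=[.5745,-.257]
for off in (0,180):
    for nm,p,y,z in (("lid",L,99,.053),("lid",L,99,.25),("slot",M,51.6,.25),("slot",M,51.6,.129),("vent",M,6.6,.129)):
        print(off,nm,robot.ik([*p,z],down(r(y+off))))
best=None
robot.move_ptp([*M,.30],down(r(29)))if robot.ik([*M,.30],down(r(29))) is not None else print("no")
robot.pause(.3)
C=cam("wrist"); s=robot.get_state(); im=robot.grab_frame("wrist"); cv2.imwrite("pics/w_mill.png",im[:,:,::-1])
np.savez("w_mill.npz",K=C[0],d=C[1],R=C[2],t=C[3])
print(s['time'],s['ee_pos'],s['qpos'],C, proj(C,[[*M,.098]]))
E
```

```text
0 lid [ 0.776  0.65  -0.559  1.695  0.416  0.918  0.209]
0 lid [ 0.772  0.432 -0.55   1.521  0.232  1.254  0.348]
0 slot [ 0.519  0.477 -1.059  1.638  0.43   1.283 -1.288]
0 slot [ 0.482  0.623 -1.022  1.766  0.594  1.097 -1.412]
0 vent [ 0.363  0.54  -0.83   1.77   0.457  1.036 -2.091]
180 lid [ 0.313  0.583  0.08   1.712 -0.058  0.849 -2.566]
180 lid [ 0.401  0.382 -0.039  1.535  0.016  1.225 -2.625]
180 slot [ 0.532  0.488 -1.083  1.638  0.445  1.289  1.842]
180 slot [ 0.517  0.658 -1.085  1.765  0.643  1.123  1.692]
180 vent [ 0.529  0.671 -1.108  1.765  0.661  1.133  0.893]
3.3917 [0.567 0.121 0.3  ] [ 0.511  0.422 -1.041  1.568  0.369  1.365 -1.633] (array([[406.35 ,   0.   , 316.503],
       [  0.   , 406.35 , 237.247],
       [  0.   ,   0.   ,   1.   ]]), array([-0.072,  0.   ,  0.   ,  0.   ,  0.   ]), array([[ 0.485, -0.875, -0.   ],
       [-0.843, -0.467,  0.269],
       [-0.235, -0.13 , -0.963]]), array([-0.169,  0.478,  0.643])) [[316.041 207.235]]
```

View pics/w_mill.png

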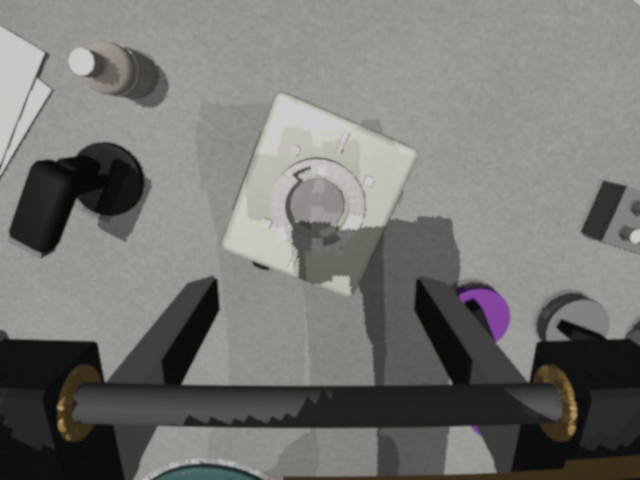

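The wrist view shows the mill, with the collar near (318,207), close to the predicted (316,207). The slot is near (300,175) by the round stud, the ribs are at (345,140) and (295,258), and there is a purple lid at (483,315). I'll take one closer look to get the collar centre.

```bash
python3 - <<'E'
from h import *
r=np.radians
np.set_printoptions(precision=4,suppress=True)
M=[.567,.121]
robot.move_ptp([*M,.20],down(r(51.6))); robot.pause(.3)
C=cam("wrist"); im=robot.grab_frame("wrist")[:,:,::-1].copy(); cv2.imwrite("pics/w_mill2.png",im)
np.savez("w_mill2.npz",K=C[0],d=C[1],R=C[2],t=C[3])
print(robot.get_state()['time'],proj(C,[[*M,.098]]))
# top-down rectified view at z=.098: 160 mm square at 0.25 mm/px, x up, y left
u,v=np.meshgrid(np.arange(600),np.arange(600))
X=M[0]+(300-v)*.0002667; Y=M[1]+(300-u)*.0002667
p=proj(C,np.stack([X.ravel(),Y.ravel(),np.full(X.size,.098)],1)).astype(np.float32).reshape(600,600,2)
w=cv2.remap(im,p[...,0],p[...,1],cv2.INTER_CUBIC); cv2.imwrite("pics/rect2.png",w)
E
```

```text
4.275 [[315.0663 233.8186]]
```

View pics/rect2.png

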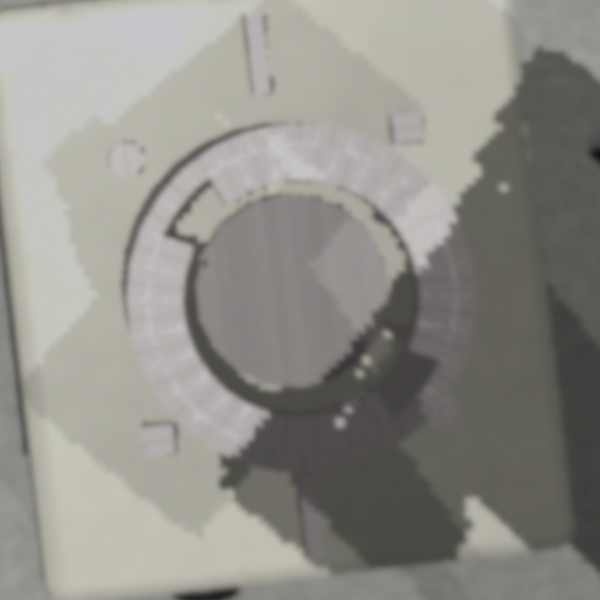

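The rectified view (0.267 mm/px) shows:
- **Collar:** outer circle centred at (301,297) with a 174 px radius, so 46.4 mm against 46.5 mm expected. The centre is at (0.5677, 0.1208).
- **Yaw:** ribs at (258,54) and (312,520), squares at (406,127) and (159,440), so the mill's yaw is 6.6°.
- **Slot:** next to the round stud at (127,158), so the slot line lies at 51.6°.

Next is the lid, viewed the same way from the same height.

```bash
cat >> h.py <<'E'
def rectview(C,im,c,z,yaw,name,s=.0002,n=600):
    """top-down view of plane z round c, 'yaw' direction up; returns picture"""
    u,v=np.meshgrid(np.arange(n),np.arange(n)); a=(n/2-v)*s; b=(n/2-u)*s
    X=c[0]+a*np.cos(yaw)-b*np.sin(yaw); Y=c[1]+a*np.sin(yaw)+b*np.cos(yaw)
    p=proj(C,np.stack([X.ravel(),Y.ravel(),np.full(X.size,z)],1)).astype(np.float32).reshape(n,n,2)
    w=cv2.remap(im,p[...,0],p[...,1],cv2.INTER_CUBIC); cv2.imwrite(name,w); return w
E
python3 - <<'E'
from h import *
r=np.radians
np.set_printoptions(precision=4,suppress=True)
L=[.5745,-.257]
robot.move_ptp([*L,.165],down(r(99))); robot.pause(.3)
C=cam("wrist"); im=robot.grab_frame("wrist")[:,:,::-1].copy(); cv2.imwrite("pics/w_lid.png",im)
np.savez("w_lid.npz",K=C[0],d=C[1],R=C[2],t=C[3])
s=robot.get_state();print(s['time'],s['ee_pos'],s['qpos'])
w1=rectview(C,im,L,.062,r(99),"pics/lid62.png",.00025,400)
w2=rectview(C,im,L,.032,r(99),"pics/lid32.png",.00025,400)
cv2.imwrite("pics/lid.png",np.hstack([w1,w2]))
g=w1.max(2)
for b in blobs(g<40,2000): print(cv2.minAreaRect(b.astype(np.float32)))
E
```

```text
6.0417 [ 0.5747 -0.2566  0.1651] [ 1.1345  0.7518 -1.1745  1.6045  0.7182  1.2785 -0.0051]
((214.49998474121094, 313.9999694824219), (50.99999237060547, 65.99998474121094), 0.0)
```

View pics/lid.png

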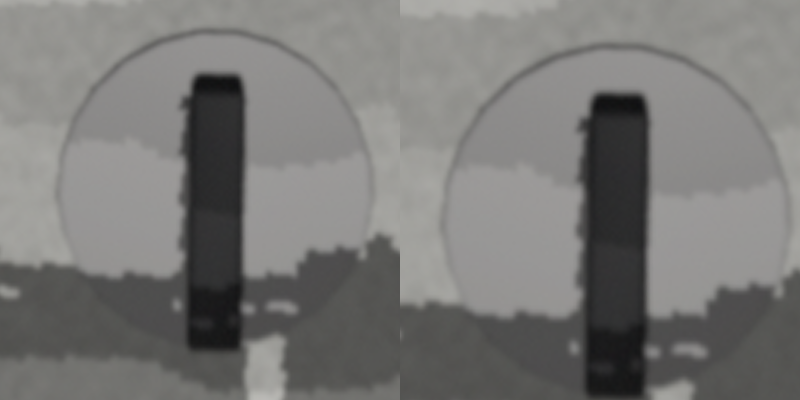

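On the left view (z = 62 mm plane) the bar's top spans x 188–243 and y 89–350. On the right (z = 32 mm plane) the flange circle is centred at (216,219) and is 87 mm across. Both put the lid 4.8 mm back along the bar and 4 mm across it from the aim point, near (0.579, -0.261). The top camera gave (0.575, -0.257), which is harmless for the grasp because the jaws self-centre. I'll grasp, lift, and measure the lid in the hand.

```bash
python3 - <<'E'
from h import *
r=np.radians
np.set_printoptions(precision=4,suppress=True)
L=[.5785,-.2600]; R=down(r(99))
robot.move_linear([*L,.09],.15,frame=R)
print(robot.move_linear([*L,.0535],.06,threshold=8)); print(robot.get_state()['ee_pos'])
f0=robot.get_state()['force']
robot.gripper_to(0.0); s=robot.get_state(); print(s['opening'],s['force']-f0,s['ee_pos'])
robot.move_linear([*L,.16],.12); robot.pause(.3)
C=cam("wrist"); s=robot.get_state(); im=robot.grab_frame("wrist")[:,:,::-1].copy(); cv2.imwrite("pics/w_held.png",im)
np.savez("w_held.npz",K=C[0],d=C[1],R=C[2],t=C[3])
p=s['ee_pos'];print(s['time'],p,s['opening'],s['force'],s['qpos']); print(s['tool_rot'])
zt=p[2]-.0535
w=rectview(C,im,p,zt+.032,r(99),"pics/held32.png",.00025,400)
w2=rectview(C,im,p,zt+.062,r(99),"pics/held62.png",.00025,400)
cv2.imwrite("pics/held.png",np.hstack([w2,w]))
E
```

```text
False
[ 0.5787 -0.2599  0.0537]
0.0005839217141404359 [1.1793 0.3361 0.5389] [ 0.5785 -0.26    0.0535]
10.2083 [ 0.5784 -0.2599  0.1597] 0.00039404531057526184 [-0.511  -0.7305 -0.4852] [ 1.1253  0.7613 -1.1621  1.5963  0.7231  1.2742 -0.0019]
[[-0.1565  0.9877 -0.0004]
 [ 0.9877  0.1565  0.0004]
 [ 0.0004 -0.0004 -1.    ]]
```

View pics/held.png

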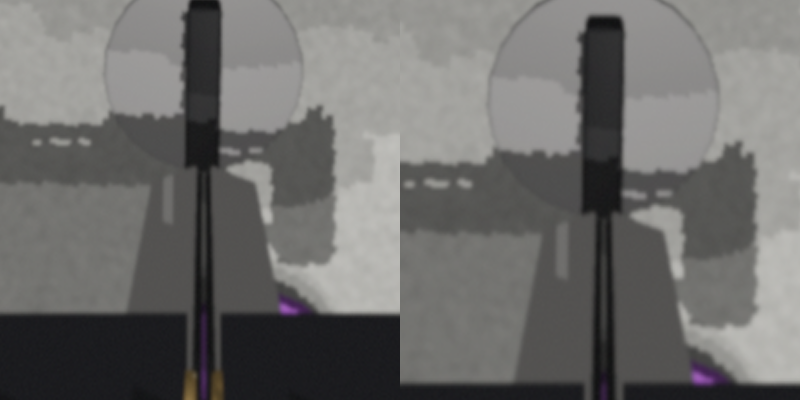

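The fingers closed on nothing (opening 0.4 mm) and the lid is still standing on the bench. I need to find out whether the lid moved or my position was off, so I'll look with the top and wrist cameras.

```bash
python3 - <<'E'
from h import *
r=np.radians
np.set_printoptions(precision=4,suppress=True)
C=cam("top"); im=robot.grab_frame("top")[:,:,::-1].copy(); s=robot.get_state()
print(s['ee_pos'], proj(C,[s['ee_pos'],s['ee_pos']-[0,0,.019]]))
d=np.load("w_held.npz"); W=(d['K'],d['d'],d['R'],d['t']); wi=cv2.imread("pics/w_held.png")
print("tip in wrist",proj(W,[s['ee_pos']-[0,0,.019]]), "bench lid proj",proj(W,[[.5785,-.26,.062]]))
a=cv2.resize(im[170:370,360:560],(400,400),interpolation=cv2.INTER_CUBIC)
b=cv2.resize(wi,(400,300),interpolation=cv2.INTER_AREA)
o=np.zeros((400,800,3),np.uint8);o[:,:400]=a;o[:300,400:]=b;cv2.imwrite("pics/chk.png",o)
E
```

```text
[ 0.5785 -0.26    0.1599] [[467.6601 263.6919]
 [464.3931 265.2694]]
tip in wrist [[315.1592 271.9463]] bench lid proj [[315.5773 234.4484]]
```

View pics/chk.png

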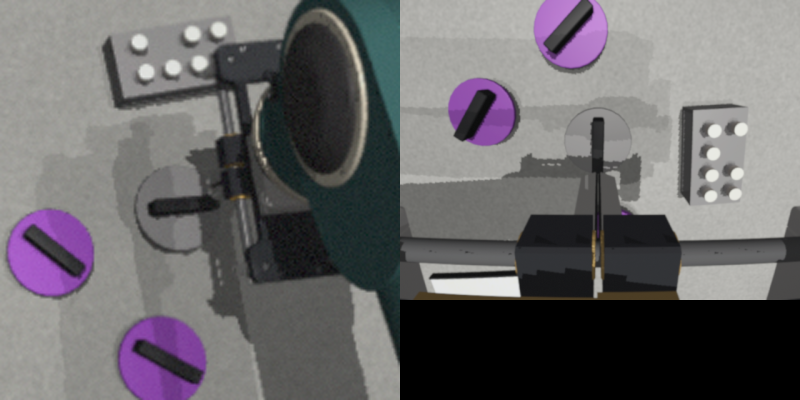

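The wrist view shows the lid's bar right under the fingertips at about (317,229), against a predicted (316,234). The top view shows the flange still at (450,274). So the position in the plane is right, and the reason for the miss is unclear. I'll repeat it, watching the force and taking a close picture at the bottom before closing.

```bash
python3 - <<'E'
from h import *
r=np.radians
np.set_printoptions(precision=4,suppress=True)
L=[.5785,-.2600]; R=down(r(99))
robot.gripper_to(.09)
robot.move_linear([*L,.0535],.12,frame=R,threshold=10)
s=robot.get_state();print(s['time'],s['ee_pos'],s['opening'],s['force'],s['qpos'])
a=robot.grab_frame("wrist")[:,:,::-1]
for o in (.04,.012):
    robot.gripper_to(o); s=robot.get_state();print(o,s['time'],s['opening'],s['force'])
b=robot.grab_frame("wrist")[:,:,::-1]
C=cam("wrist"); P=np.array(s['ee_pos']);x=s['tool_rot'][:,0]
print("tcp",proj(C,[P]),"ends",proj(C,[P+.033*x+[0,0,.0085],P-.033*x+[0,0,.0085]]))
cv2.imwrite("pics/b0.png",a);cv2.imwrite("pics/b1.png",b)
f=lambda i:cv2.resize(i,(400,300),interpolation=cv2.INTER_AREA)
cv2.imwrite("pics/b.png",np.hstack([f(a),f(b)]))
E
```

```text
12.7417 [ 0.579  -0.26    0.0543] 0.08988674954364548 [ 0.1904 -0.3605  0.0996] [ 1.078   0.8689 -1.0657  1.6708  0.8352  1.1231 -0.0729]
0.04 13.6917 0.03987887519042713 [-0.8108  0.4485 -0.2529]
0.012 14.3167 0.012202361380058492 [0.7351 0.0644 0.3887]
tcp [[314.8886 284.9143]] ends [[314.7408 225.3763]
 [314.8941 351.5807]]
```

View pics/b.png

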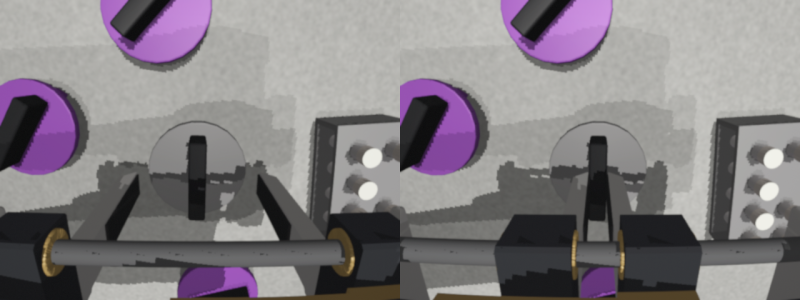

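Bar ends at raw rows 218 and 349 match the predicted 225 and 351. Even so, the fingers close to 12 mm with no force, so the tips may be passing above the bar. I'll enlarge the tip area.

```bash
python3 - <<'E'
from h import *
a=cv2.imread("pics/b0.png")[200:400,200:430];b=cv2.imread("pics/b1.png")[200:400,250:380]
A=cv2.resize(a,(460,400),interpolation=cv2.INTER_CUBIC);B=cv2.resize(b,(338,520),interpolation=cv2.INTER_CUBIC)
o=np.zeros((520,800,3),np.uint8);o[:400,:460]=A;o[:,462:]=B
o=np.clip(o.astype(float)*1.8,0,255).astype(np.uint8);cv2.imwrite("pics/bz.png",o)
C=cam("wrist");s=robot.get_state();P=s['ee_pos'];R=s['tool_rot']
for dz in (.019,.01,0,-.01,-.02): print(dz,proj(C,[P+R@[8e-3,.006,dz],P+R@[-8e-3,.006,dz],P+R@[8e-3,.045,dz],P+R@[-8e-3,.045,dz]]).round(1).tolist())
E
```

```text
0.019 [[326.0, 257.9], [325.9, 285.3], [397.6, 257.8], [396.0, 285.1]]
0.01 [[326.4, 263.3], [326.2, 291.7], [400.9, 263.3], [399.1, 291.5]]
0 [[326.9, 270.0], [326.7, 299.5], [404.8, 269.9], [402.9, 299.3]]
-0.01 [[327.4, 277.2], [327.2, 308.0], [409.2, 277.1], [407.0, 307.8]]
-0.02 [[328.0, 285.3], [327.7, 317.4], [414.0, 285.1], [411.6, 317.1]]
```

View pics/bz.png

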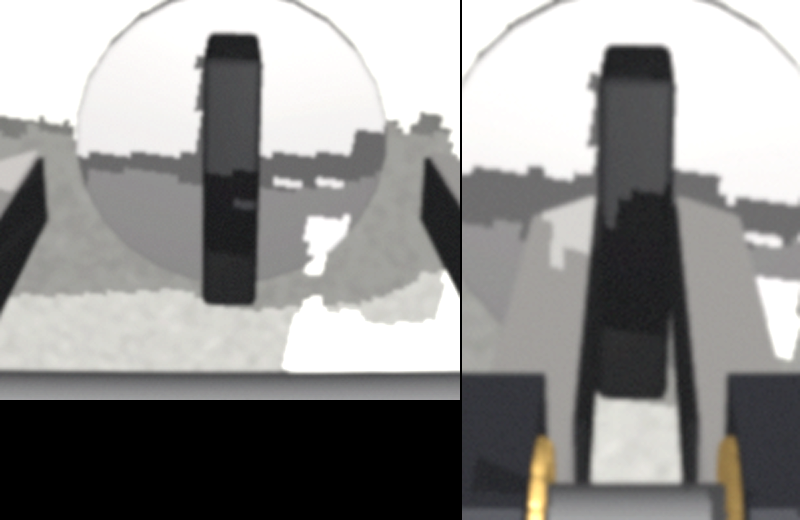

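The tips show up at rows 279–307 and columns 411–412. That puts them about 15 mm behind the reported TCP, not 19 mm ahead of it, so the real fingertips are roughly 30 mm higher than stated. That explains closing above the bar with no force. I'll feel for the flange with half-open fingers, which fixes the tip height mechanically, and grip just above it.

```bash
python3 - <<'E'
from h import *
r=np.radians
np.set_printoptions(precision=4,suppress=True)
robot.gripper_to(.04); p=robot.get_state()['ee_pos']
hit=robot.move_linear([.5785,-.26,.014],.04,threshold=6)
s=robot.get_state();zc=s['ee_pos'][2];print(hit,s['time'],s['ee_pos'],s['force'])
if hit:
    z0=zc+.002
    robot.move_linear([.5785,-.26,z0],.05)
    robot.gripper_to(0.); s=robot.get_state();print(s['time'],s['opening'],s['force'],s['ee_pos'])
    open("z0.txt","w").write(str(s['ee_pos'][2]))
E
```

```text
True 15.7583 [ 0.5783 -0.26    0.0208] [-1.612   0.1026  8.8342]
16.5333 0.01378960904381058 [ 0.605  -0.2284 -1.1816] [ 0.5785 -0.26    0.0227]
```

The lid is gripped (opening 13.8 mm, as a 14 mm bar should be). With the height now calibrated by contact, the lid is fully down at TCP z = 0.0987. I'll carry it over and lower it under force guard.

```bash
python3 - <<'E'
from h import *
r=np.radians
np.set_printoptions(precision=4,suppress=True)
T=[.5679,.1221]; R=down(r(51.6))
robot.move_linear([.5785,-.26,.165],.2)
s=robot.get_state();print(s['time'],s['opening'],s['force'])
robot.move_ptp([*T,.165],R)
robot.move_linear([*T,.126],.1); robot.pause(.2)
s=robot.get_state();print(s['time'],s['ee_pos'],s['opening'],s['force'],s['qpos'])
cv2.imwrite("pics/pre.png",robot.grab_frame("wrist")[:,:,::-1])
hit=robot.move_linear([*T,.112],.03,threshold=7)
s=robot.get_state();print(hit,s['time'],s['ee_pos'],s['opening'],s['force'],s['moment'])
E
```

```text
17.3917 0.014061338783944478 [-0.1642  0.1653 -2.1874]
19.5583 [0.5681 0.1222 0.1265] 0.013719179435150074 [ 0.1121  0.1899 -1.6426] [ 0.4636  0.6158 -0.9949  1.766   0.5802  1.0844 -1.4023]
False 20.225 [0.5679 0.1222 0.112 ] 0.013561660456182012 [-1.0114  0.0696 -1.9035] [-0.0819 -0.0468 -0.0001]
```

The lid went to z = 0.112 with no contact force, so the plug and lugs are in the slots. Now I'll press it down to the flange stop.

```bash
python3 - <<'E'
from h import *
np.set_printoptions(precision=4,suppress=True)
T=[.5679,.1221]
hit=robot.move_linear([*T,.0965],.02,threshold=18)
s=robot.get_state();print(hit,s['time'],s['ee_pos'],s['opening'],s['force'],s['moment'])
robot.pause(.2)
s=robot.get_state();print(s['time'],s['ee_pos'],s['force'])
E
```

```text
True 20.8917 [0.5682 0.1222 0.0985] 0.013612904568003301 [-0.6465 -0.9594  6.44  ] [-0.1741  0.1547 -0.0027]
21.0917 [0.5682 0.1222 0.0985] [-1.2714 -0.8001  6.8051]
```

The flange stop came at z = 0.0985 (predicted 0.0987), with about 8.5 N of spring load after stopping. Now I'll twist clockwise in small steps about the lid's axis.

```bash
python3 - <<'E'
from h import *
np.set_printoptions(precision=3,suppress=True)
Lc=np.array([.5673,.1213]); z=.0982
for y in (44,36,28,20,13,6.6):
    a=np.radians(y); P=[*(Lc+.0011*np.array([np.cos(a),np.sin(a)])),z]
    robot.move_ptp(P,down(a))
    s=robot.get_state(); R=s['tool_rot']
    print(y,s['time'],np.degrees(np.arctan2(R[1,0],R[0,0])),s['ee_pos'],s['opening'],s['force'],s['moment'])
    if np.linalg.norm(s['force'])>35 or abs(s['moment'][2])>2.5: print("stop");break
E
```

```text
44 21.3417 43.94233419720624 [0.569 0.122 0.099] 0.013773669204159952 [0.596 0.569 6.012] [ 0.123 -0.127 -0.081]
36 21.5917 35.940992253647224 [0.569 0.122 0.099] 0.013938030853861152 [0.341 0.876 5.068] [ 0.252 -0.156 -0.095]
28 21.8417 27.9477828646401 [0.569 0.122 0.099] 0.014114246925886507 [0.215 0.67  5.144] [ 0.26  -0.197 -0.058]
20 22.0917 19.94592497851152 [0.569 0.122 0.099] 0.013668101213193899 [1.653 1.789 5.858] [ 0.306 -0.204 -0.129]
13 22.3417 12.951957945836245 [0.569 0.122 0.099] 0.013793357543413296 [0.847 1.295 5.47 ] [ 0.251 -0.198 -0.056]
6.6 22.5917 6.555357203753819 [0.569 0.122 0.099] 0.013802091379391597 [0.545 0.173 5.251] [ 0.163 -0.215 -0.135]
```

The twist was smooth, with moments below 0.15 N m and no click. I'll press down again to make sure the flange is seated, then check with a picture.

```bash
python3 - <<'E'
from h import *
np.set_printoptions(precision=4,suppress=True)
p=robot.get_state()['ee_pos']; print(p)
hit=robot.move_linear([.5684,.1214,.0968],.02,threshold=10); robot.pause(.3)
s=robot.get_state();R=s['tool_rot'];print(hit,s['time'],s['ee_pos'],s['force'],s['moment'],s['opening'],np.degrees(np.arctan2(R[1,0],R[0,0])))
C=cam("wrist"); im=robot.grab_frame("wrist")[:,:,::-1].copy()
a=rectview(C,im,[.5676,.121],.108,np.radians(6.6),"pics/f1.png",.0004,500)
t=robot.grab_frame("top")[:,:,::-1]
t=cv2.resize(t[205:325,200:320],(300,300),interpolation=cv2.INTER_CUBIC)
o=np.zeros((500,800,3),np.uint8);o[:,:500]=a;o[:300,500:]=t;cv2.imwrite("pics/fin.png",o)
E
```

```text
[0.5689 0.1218 0.0985]
False 23.1417 [0.5692 0.1218 0.0982] [-5.2613 -1.8635 25.5506] [-0.5073  1.2909 -0.1098] 0.013943839017115779 6.59778658582441
```

View pics/fin.png

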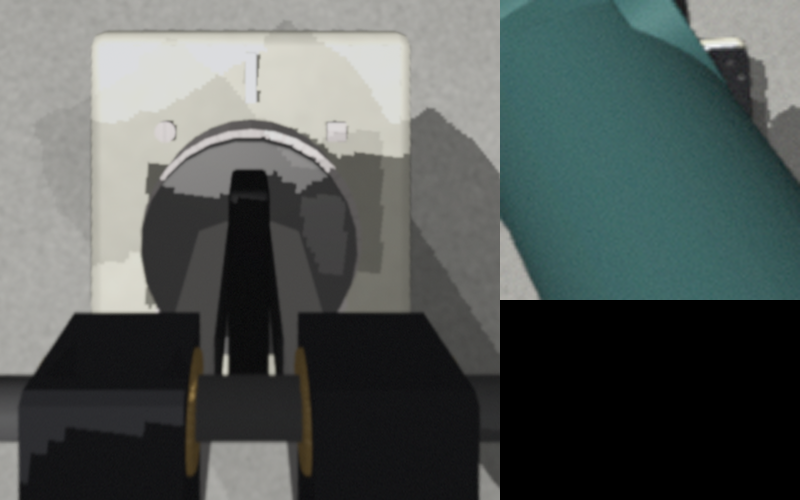

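The view shows the bar at x≈249 in line with the rib at x≈251, and the flange seated on the collar. The stud is at (165,131) and the square mark at (337,131), both well clear of the bar's line. I'll ease the press slightly, check once more and hand in.

```bash
python3 - <<'E'
from h import *
np.set_printoptions(precision=4,suppress=True)
robot.move_linear([.5688,.1216,.0976],.02); robot.pause(.4)
s=robot.get_state();R=s['tool_rot'];print(s['time'],s['ee_pos'],s['force'],s['moment'],s['opening'],np.degrees(np.arctan2(R[1,0],R[0,0])))
if s['ee_pos'][2]<.0988 and s['force'][2]>7: robot.sign_off(); print("signed off")
E
```

```text
23.8917 [0.5692 0.1219 0.0982] [-2.4085 -1.0496 13.1907] [-0.2411  0.651  -0.1134] 0.013948675306209841 6.603982657069991
the job is handed in; nothing more can be done
signed off
```

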